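# Lift a bread roll with the serving tongs

### The arm

A 6-joint arm with a two-finger parallel gripper is mounted at the origin on a cart in front of the work surface, level with it; the furniture and walls round the work are solid. World frame = base frame: x ahead of the robot, y to its left, z up, the work surface at z = 0. Lengths are in m, angles in rad, forces in N, time in s.
With the tool pointing down it reaches from about 0.3 to 0.85 m from the base axis. Payload 5.4 kg.
Tool frame: the origin (TCP) lies on the front face of the gripper's body, between the roots of the fingers; the fingertips stand 73 mm ahead of it and the grasp point (between the pads) lies 54 mm ahead of it (bot.tips_ahead is the distance from the TCP to the fingertips, in m); z points along the fingers, y is the line along which they close (so a half turn about z gives the same grasp; the last joint's range is limited). The gripper opens to 85 mm and grips with 20 to 120 N. Pads are 22 mm wide; open, the fingers measure 114 mm over their backs; the gripper's body (76 mm by 85 mm) begins 54 mm behind the grasp point. The pads swing forward as they close: fully open they stand 13 mm farther back than shut.
Start: joints at [0.951, 0.158, 1.597, -0, 1.386, -0.21], TCP at [0.229, 0.527, 0.304] pointing down, gripper open.
Joint ranges: [-2.91, 2.91], [-0.94, 2.29], [0.18, 2.7], [-1.29, 4.43], [0.17, 2.64], [-3, 3]. Speed limits (rad/s): [2.57, 2.57, 3.14, 3.14, 3.14, 3.14].

### API

Orientations are given as a unit quaternion [w, x, y, z].
In Python, from rig import bot, vision gives the robot as it stands.
- The arm moves only by the tool play_rows, never from a script. Its argument "plan" is a list of rows, each a list of 7 numbers: the gripper command: -1 is fully open, 1 is shut, values between are in proportion, then the shift along the world's x, y, z as a fraction of full scale, then the turn, a rotation vector about the world's x, y, z as a fraction of full scale. In form: [[fingers, x, y, z, rx, ry, rz], ...]. A call has 1 to 10 rows; each row shifts and turns the commanded pose from where the row before left it; what a row does not reach is not made up. Full scale, the value 1, is 200 mm for a shift and 5 degrees for a turn. A row lasts 1/8 s, in which the tool goes at most 62.5 mm and 10.7 degrees, less where a joint would pass 70% of its speed; a pose out of reach is approached as far as the arm can. A call with a number of a shift or a turn outside -1 to 1 is refused whole. A call with a gripper value outside its range is refused whole. The fingers move at their own pace and stop on an object; "grip_force" is the grip in N (left out, the last holds). Time passes only in rows, so rows that do not move let the fingers close. It gives the time, the measured TCP pose, the force, the opening and the grip force at its end, in the units of the state.
- bot.get_state(): the state, without advancing time (a new reading comes with each control period).
- vision.grab_frame(name): name is "scene" or "side" or "wrist"; returns the picture (400x640x3 uint8, blue, green, red); there is no depth.
- vision.camera_info(name): a dict with "fx", "fy", "cx", "cy" (pixels), "origin" and "rotation" of the camera in the world. Camera axes: x right, y down, z forward; pixel columns grow to the right and rows downward; lengths in m; the calibration is good to about 2 mm. A picture is of the moment at which its call begins: read the wrist's pose just before it. camera_info takes no time and is no camera call; for the wrist camera it gives the pose at the moment of the call.
- bot.job_done(): hands the job in; it is judged then, once.
The state is a dict: "time_s": time; "joint_positions": joint angles; "dq": joint speeds; "tau": joint torques, N m; "tcp_pos": TCP position; "tool_rot": TCP orientation; "contact_force": force on the tool from outside, world axes, zero at the start; "ft_torque": the same for the moment, N m; "finger_gap": finger opening in m; "grasp_force": force on a finger pad.
Only numpy, scipy, OpenCV 4.12 (cv2) and the standard library are available. Lean on these libraries where they do the work, as an engineer would, in place of code of your own. Each camera call takes 0.05 s, during which the arm holds its last target. There are 200 camera calls.

### The job

Take the serving tongs off their hook, close them on the round bread roll (not the long one) and lift it off the board with the tongs, holding it at least 10 cm above the board. Finish while still holding the tongs with the roll pinched in them: do not put anything down. Touch the bread only with the tongs, and leave the long roll and all the other things on the worktop standing where they are.

Things in the scene. Friction and masses are not known exactly. Their poses are not given: they have to be found in the camera images.
- stand: hook stand of dark wire, fixed. Origin on the worktop right below where the tongs hang. A 6 mm wire post, 187 mm high, on a round foot (110 mm across) stands 65 mm from the origin along the stand's +x; from its top the 6 mm hook wire runs level along -x over the origin (wire top at 185 mm); its tip, 22 mm past the origin at the -x side, turns up to 192 mm
- hook_seat (a point): top of the hook wire where the tongs hang, 185 mm above the worktop. To come off, the tongs rise by more than 9 mm (15 to 20 is good), then leave along the stand's -x by 50 mm or more
- tongs: springy steel tongs, an upside-down U, 80 g, hanging astride the hook, jaws down: the wire runs along x under the bow, one leg at +y, one at -y. Origin midway between the legs' upper ends, 172 mm above the worktop as hung; z up, symmetrical. Bow 31 mm wide in y, 16 in x, its top 15.5 mm above the origin. Widest part of the tongs, near the jaws: 88 mm in y, 28 in x. Jaw ends 152 mm below the origin
- jaw_l: leg of the tongs at +y; origin at its upper end (y = 14 mm), where it turns inward. Black rubber grip pad on its outer face, 18 mm wide in x, 33 to 71 mm below the tongs' origin; 54 mm over both pads when relaxed. Squeeze the pads along y, fingers pointing down, 40 to 55 mm below the origin. Below it the jaw, 28 mm wide, 120 to 152 mm below the origin; jaws 70 to 80 mm apart when relaxed
- jaw_r: the same leg at -y (y = -14 mm); both move alike. The spring resists with 5 N a side at first, 7 N further on, and opens the tongs again. Squeezed by 4 to 8 mm over the pads they can be carried with the jaws still 50 mm or more apart. Each mm less over the pads brings the jaws about 2.9 mm nearer; on the round roll the pads are about 43 mm apart; 12 to 30 N of finger force holds it. Stop: jaws 9 mm apart
- board: wooden bread board, 150 (x) x 220 (y) x 14 mm with a short square handle at its +y end, fixed to the worktop; origin at the centre of its underside; top face 14 mm above it
- round_roll: the round bread roll (cross cut on top), 48 mm across, 35 high, widest 6 to 17 mm above its flat underside, 30 g; origin at the centre of its underside. It stands on the board, at one end of it; the long roll is at the other end, 110 mm away, either way round
- long_roll: a long bread roll lying on the board beside the round one, 86 x 34 x 34 mm, same crust; origin at its underside; leave it alone
- honey_jar: glass honey jar with a screw lid, 59 mm across, 85 high, loose on the worktop; origin at its underside; leave it alone
- espresso_cup: small striped china cup, 63 x 90 x 49 mm with its handle, loose on the worktop; origin at its underside; leave it alone
- spice_0: small glass spice jar with a pale cap, 44 mm across, 101 high, loose on the worktop; origin at its underside; leave it alone
- teaspoon_0: metal teaspoon, 132 x 28 x 12 mm, loose on the worktop; origin at its underside; leave it alone
Mind the look-alikes: they are no part of the job. What is shaped like the round_roll but blue is not meant.

How it is judged:
On the way, in this order (a step that is already met when the one before it is completed fails the run):
1. the tongs are held in the fingers, clear of the hook (contact force between the fingers and tongs above 1 N and contact force between stand and tongs below 0.05 N and distance between tongs and hook_seat above 0.03 m), for 0.2 s.
2. both jaws of the tongs press on the round roll (contact force between each of jaw_l, jaw_r and round_roll above 0.2 N), for 0.1 s.
At the end, for the whole second after the job is handed in: Fingers still hold the tongs (over 1 N), 30 mm or more from the hook, off stand and board; both jaws press on the round roll (over 0.2 N each), its underside over 110 mm above the worktop, still (under 5 cm/s), touched by nothing else; long roll moved under 30 mm (all of step 1 and all of step 2 and height (world z) of round_roll above 0.11 m and linear speed of round_roll below 0.05 m/s and contact force between each of the fingers, the arm, board, stand and round_roll below 0.05 N and contact force between board and tongs below 0.05 N and distance of long_roll from where it was at the start of the episode below 0.03 m); the arm keeps its last pose, push and grip.
It fails at once if the gripper touched a bread roll (contact force between any of the fingers, the arm and round_roll above 0.3 N or contact force between any of the fingers, the arm and long_roll above 0.3 N).
It fails at once if a bystander was moved by more than 30 mm (distance of any of long_roll, honey_jar, espresso_cup, spice_0, teaspoon_0 from where it was at the start of the episode above 0.03 m).
It also fails if it takes over 51 s, if anything falls off the work surface, if the arm or the gripper's body presses on something with over 40 N, if the wrist force passes 120 N, or if a joint passes its speed limit or range.

## Working session

There is one attempt and no reset: what is moved stays moved. The work goes in short steps, Python scripts to look and compute and a tool call to move; the robot and the scene stay as the last step left them, time stands still between calls to the robot, and variables do not carry over. Pictures are saved under pics/ and viewed, at most 12 in all, crops included, and the job is handed in when it is done.

Besides the shell and the picture viewer there is one more tool, called after "Call:" by a JSON object that holds its "fn" and its "kwargs". play_rows: Moves the arm, as the interface text tells. Shift numbers are shares of 200 mm and turn numbers shares of 5 degrees, none past 1 either way. Its arguments: {"type":"object","properties":{"plan":{"type":"array","items":{"type":"array","items":{"type":"number","minimum":-1,"maximum":1}}},"grip_force":{"type":"number"}},"required":["plan"]}

```bash
mkdir -p pics; ls; cat > h.py <<'E'
import numpy as np, cv2
from rig import bot, vision
def ray(info,u,v):
    d=np.array([(u-info['cx'])/info['fx'],(v-info['cy'])/info['fy'],1.0])
    return np.array(info['origin']),np.array(info['rotation'])@d
def onz(info,u,v,z):
    o,d=ray(info,u,v); return o+d*(z-o[2])/d[2]
def proj(info,p):
    q=np.array(info['rotation']).T@(np.array(p)-info['origin']); return info['cx']+info['fx']*q[0]/q[2],info['cy']+info['fy']*q[1]/q[2]
def two(i1,p1,i2,p2):
    o1,d1=ray(i1,*p1);o2,d2=ray(i2,*p2)
    s=np.linalg.lstsq(np.c_[d1,-d2],o2-o1,rcond=None)[0]
    a=o1+s[0]*d1;b=o2+s[1]*d2
    return (a+b)/2,np.linalg.norm(a-b)
E
python3 - <<'E'
from h import *
for n in('scene','side'):
    f=vision.grab_frame(n);cv2.imwrite(f'pics/{n}0.png',f);i=vision.camera_info(n);print(n,i)
print(bot.get_state())
E
```

```text
pics
scene {'fx': 496.71513439898706, 'fy': 496.71513439898706, 'cx': 319.3651420990135, 'cy': 196.12462539284303, 'origin': array([ 0.17305984, -0.67739731,  1.45459816]), 'rotation': array([-0.25749238,  0.936673  , -0.22966414,  0.05996452])}
side {'fx': 374.2115347055206, 'fy': 374.2115347055206, 'cx': 316.6693650977624, 'cy': 193.17838341175425, 'origin': array([-0.0295421 , -0.78849493,  0.75911893]), 'rotation': array([-0.44565213,  0.84328584, -0.26117886,  0.14848833])}
{'time_s': 0.1, 'joint_positions': array([ 9.50900378e-01,  1.58988713e-01,  1.59811513e+00,  1.09406916e-05,
        1.38620798e+00, -2.10077994e-01]), 'dq': array([ 0.00110353, -0.00156551, -0.00393223, -0.00122284, -0.00230089,
        0.00155313]), 'tau': array([-1.08316126e-03, -3.96995258e+01, -3.32337070e+01, -3.59707628e-04,
        4.20312062e-03,  2.25853751e-05]), 'tcp_pos': array([0.22885819, 0.52703131, 0.30300933]), 'tool_rot': array([-3.51486408e-04,  2.03478955e-01,  9.79078943e-01, -7.84458077e-04]), 'contact_force': array([ 0.36195302,  0.67196661, -0.05053336]), 'ft_torque': array([ 0.01677549, -0.00921628, -0.02320587]), 'grasp_force': 0.0, 'finger_gap': 0.08532556584423275}
```

View pics/scene0.png

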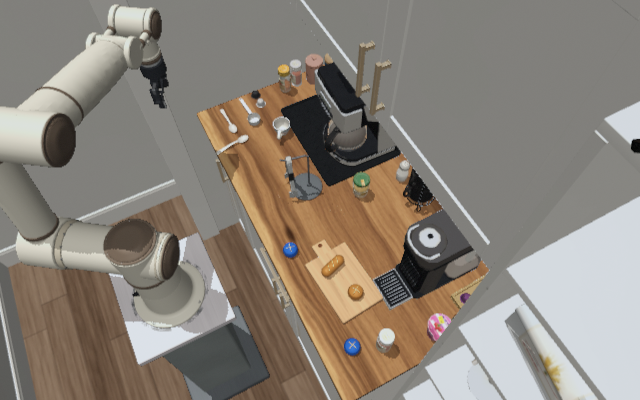

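View pics/side0.png

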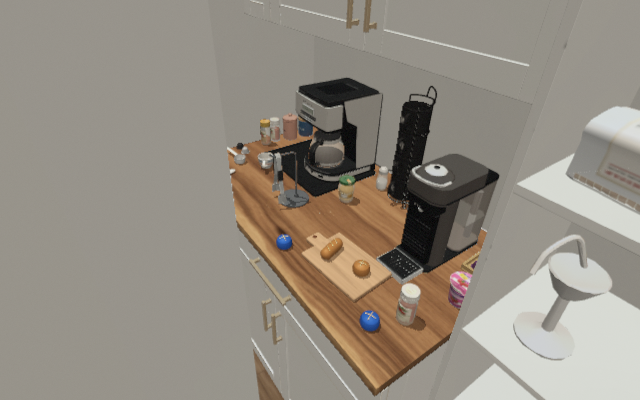

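```bash
sed -i "s/^from rig.*/&\nfrom scipy.spatial.transform import Rotation as Ro\ndef cam(n):\n    i=vision.camera_info(n);q=i['rotation'];i['rotation']=Ro.from_quat([q[1],q[2],q[3],q[0]]).as_matrix();return i/" h.py
python3 - <<'E'
from h import *
A=cv2.imread('pics/scene0.png');B=cv2.imread('pics/side0.png')
def crop(im,x,y,w,h,s): return cv2.resize(im[y:y+h,x:x+w],(w*s,h*s),interpolation=cv2.INTER_CUBIC)
top=np.hstack([crop(A,275,145,66,60,6),crop(B,260,150,66,60,6)])
bot_=np.hstack([crop(A,300,235,99,60,4),crop(B,295,225,99,60,4)])
cv2.imwrite('pics/m.png',np.vstack([top,bot_]))
c,s=cam('scene'),cam('side')
print('round',two(c,(356,291),s,(361,268)),onz(c,356,291,.033),onz(s,361,268,.033))
print('long',two(c,(333,266),s,(331,248)),onz(c,333,266,.031))
print('foot',onz(c,307,187,0),onz(s,293,199,0))
for n,i in(('scene',c),('side',s)): print(n,i['rotation'])
E
```

```text
round (array([ 0.50153151, -0.26454458,  0.02023219]), np.float64(0.0017815508106873972)) [ 0.4991704 -0.2689027  0.033    ] [ 0.49182538 -0.27289611  0.033     ]
long (array([ 0.47531205, -0.1640291 ,  0.03040992]), np.float64(0.004225275122009313)) [ 0.47666456 -0.16576555  0.031     ]
foot [0.54215216 0.14387767 0.        ] [0.53591261 0.14337771 0.        ]
scene [[ 0.88731728 -0.39935959  0.23060783]
 [-0.46112122 -0.76190411  0.45482893]
 [-0.00593924 -0.50991573 -0.86020386]]
side [[ 0.81947364 -0.30814859  0.48322603]
 [-0.57284515 -0.46635957  0.67406023]
 [ 0.01764637 -0.82918828 -0.5586908 ]]
```

View pics/m.png

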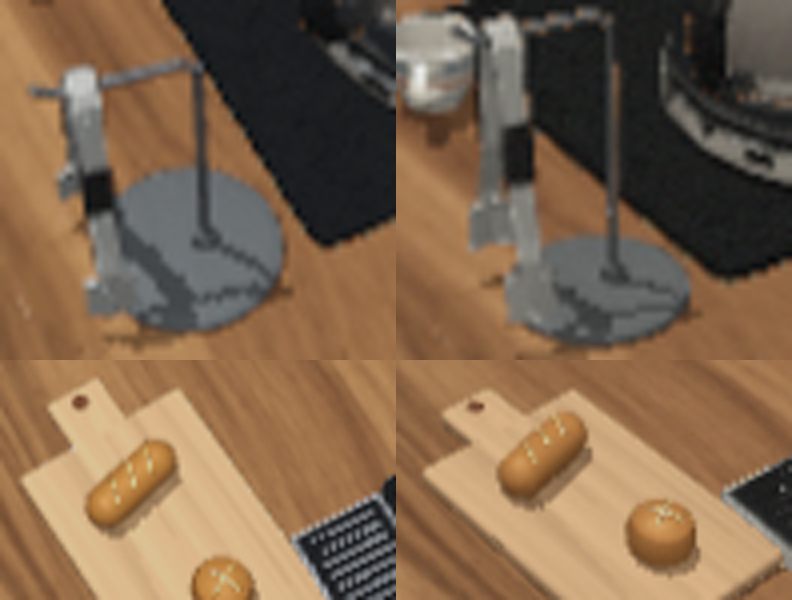

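```bash
python3 - <<'E'
from h import *
c,s=cam('scene'),cam('side')
def T(n,a,b,z): print(n,onz(c,*a,z).round(4)[:2],onz(s,*b,z).round(4)[:2],two(c,a,s,b)[0].round(4))
T('postbase',(309.2,185),(296.5,195.3),.004)
T('posttop',(308,156),(295.3,152.5),.186)
T('tip',(280.8,160.3),(270,153.7),.189)
T('bow',(288.7,157),(277.8,154.2),.186)
T('bc1',(305,264.5),(302.2,252.5),.014)
T('bc2',(345.5,243),(339,233),.014)
T('jar?',(361,187),(346,188),.05)
def m(n,k):
    im=cv2.imread(f'pics/{n}0.png');h=cv2.cvtColor(im,cv2.COLOR_BGR2HSV)
    q=((h[...,0]>8)&(h[...,0]<20)&(h[...,1]>150)&(h[...,2]>90)).astype(np.uint8)
    cv2.imwrite('/tmp/q.png',q*255)
    N,l,st,ce=cv2.connectedComponentsWithStats(q)
    for j in range(1,N):
        if 60<st[j,4]<900 and 220<ce[j,1]<310 and 310<ce[j,0]<380: print(n,st[j],ce[j])
m('scene',c);m('side',s)
E
```

```text
postbase [0.5515 0.1453] [0.5556 0.1512] [0.5492 0.1407 0.0124]
posttop [0.5488 0.1389] [0.544 0.136] [0.5494 0.1426 0.1814]
tip [0.466  0.1616] [0.4685 0.1685] [0.4641 0.1584 0.1947]
bow [0.4939 0.1635] [0.4905 0.1569] [0.4957 0.1673 0.1799]
bc1 [ 0.4053 -0.1148] [ 0.4048 -0.1173] [ 0.4063 -0.1139  0.0107]
bc2 [ 0.5529 -0.1088] [ 0.5465 -0.1076] [ 0.5525 -0.1046  0.0085]
jar? [0.6883 0.0323] [0.6872 0.0373] [0.686  0.0326 0.0525]
scene [322 255  22  22 205] [332.45365854 265.56585366]
scene [348 285  15  15 145] [355.04137931 292.22758621]
side [321 239  21  21 213] [331.30985915 249.14084507]
side [353 261  17  16 160] [360.9625 269.2125]
```

Call:
{"fn": "play_rows", "kwargs": {"plan": [[-1,0.16,-0.23,0.04,0,0,0.24],[-1,0.16,-0.23,0.04,0,0,0.24],[-1,0.16,-0.23,0.04,0,0,0.24],[-1,0.16,-0.23,0.04,0,0,0.24],[-1,0.16,-0.23,0.04,0,0,0.24],[-1,0.16,-0.23,0.04,0,0,0.24],[-1,0.16,-0.23,0.04,0,0,0.24],[-1,0.16,-0.23,0.04,0,0,0.24],[-1,0,0,0,0,0,0],[-1,0,0,0,0,0,0]], "grip_force": 20}}

```text
time_s: 1.35
tcp_pos: [0.4847, 0.1596, 0.3673]
tool_rot: [-0.001, 0.121, 0.993, 0.0]
contact_force: [0.3, -0.9, -0.4]
finger_gap: 0.0857
grasp_force: 0.0
```

```bash
python3 - <<'E'
from h import *
i=cam('wrist');f=vision.grab_frame('wrist');cv2.imwrite('pics/w1.png',f)
np.savez('w1.npz',**i);print(i);s=bot.get_state();print(s['tcp_pos'],s['tool_rot'],s['contact_force'],s['time_s'])
for n,p in(('seat',(.486,.159,.186)),('tip',(.466,.163,.19)),('post',(.549,.143,.187))):print(n,proj(i,p))
E
```

```text
{'fx': 319.38256106146, 'fy': 319.38256106146, 'cx': 316.29161058314844, 'cy': 204.32088215512866, 'origin': array([0.40403277, 0.18112124, 0.43658414]), 'rotation': array([[ 2.40479676e-01,  9.19173350e-01,  3.11913254e-01],
       [ 9.70653955e-01, -2.27941078e-01, -7.66404890e-02],
       [ 6.51948139e-04,  3.21190313e-01, -9.47014444e-01]])}
[0.48443019 0.16012256 0.36732771] [-6.81091582e-04  1.20459249e-01  9.92718037e-01  6.65058150e-05] [-0.23731832 -0.12329815  0.04216773] 1.4
seat (np.float64(313.9690157163579), np.float64(204.199235479985))
tip (np.float64(312.71338401087417), np.float64(181.56873497783963))
post (np.float64(313.7055831083965), np.float64(273.6709049122171))
```

View pics/w1.png

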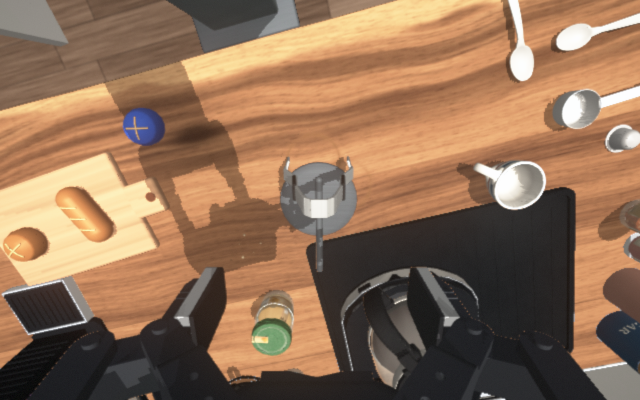

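```bash
python3 - <<'E'
from h import *
i=dict(np.load('w1.npz'))
f=cv2.imread('pics/w1.png')
cv2.imwrite('pics/w1c.png',cv2.resize(f[150:280,265:375],None,fx=4.6,fy=4.6,interpolation=cv2.INTER_CUBIC))
print('bow',onz(i,319,208,.186),'tip',onz(i,319,180,.19),'post',onz(i,319.5,270,.187),'roll',onz(i,24,246,.034),'long',onz(i,83,214,.033))
print('bc',onz(i,108,153,.014),onz(i,160,247,.014))
E
```

```text
bow [0.49024505 0.16225123 0.186     ] tip [0.46595571 0.16816298 0.19      ] post [0.54663741 0.14889062 0.187     ] roll [ 0.49817084 -0.26102842  0.034     ] long [ 0.47466202 -0.15997361  0.033     ]
bc [ 0.40715431 -0.10356673  0.014     ] [ 0.55217923 -0.09086094  0.014     ]
```

View pics/w1c.png

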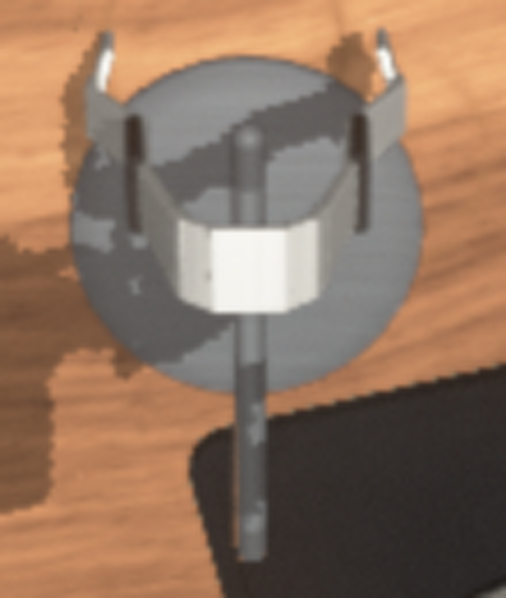

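Call:
{"fn": "play_rows", "kwargs": {"plan": [[-1,0.013,0.01,-0.1,0,0,0],[-1,0,0,-0.2,0,0,0],[-1,0,0,-0.2,0,0,0],[-1,0,0,-0.2,0,0,0],[-1,0,0,-0.1,0,0,0],[-1,0,0,-0.055,0,0,0],[-1,0,0,0,0,0,0],[-1,0,0,0,0,0,0]]}}

```text
time_s: 2.4
tcp_pos: [0.4883, 0.1618, 0.1981]
tool_rot: [0.001, 0.121, 0.993, 0.0]
contact_force: [0.9, 0.7, -0.9]
finger_gap: 0.0854
grasp_force: 0.0
```

```bash
python3 - <<'E'
from h import *
i=cam('wrist');f=vision.grab_frame('wrist');np.savez('w2.npz',**i)
g=vision.grab_frame('side')
cv2.imwrite('pics/w2.png',np.vstack([f[:, :600],cv2.resize(g[120:220,220:370],(600,400),interpolation=cv2.INTER_CUBIC)])[:, :][0:800:1])
m=cv2.imread('pics/w2.png');cv2.imwrite('pics/w2.png',cv2.resize(m,(450,600)))
s=bot.get_state();print(s['tcp_pos'],s['contact_force'])
E
```

```text
[0.48836312 0.1615533  0.19810922] [-0.38800926  0.2401968   0.06963419]
```

View pics/w2.png

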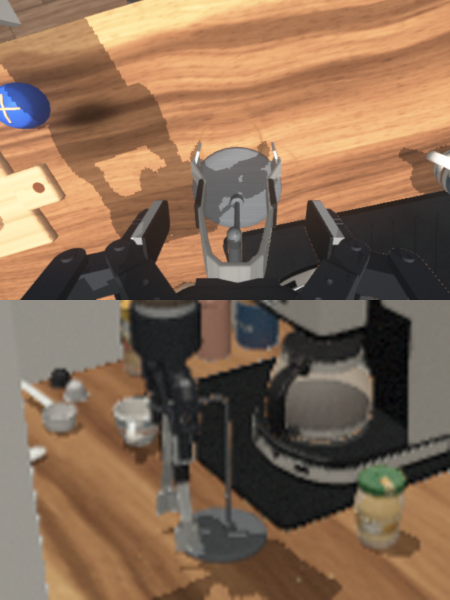

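Call:
{"fn": "play_rows", "kwargs": {"plan": [[-0.3,0,0,-0.015,0,0,0],[-0.2,0,0,0,0,0,0],[-0.15,0,0,0,0,0,0],[-0.12,0,0,0,0,0,0],[-0.12,0,0,0,0,0,0],[-0.12,0,0,0,0,0,0]], "grip_force": 20}}

```text
time_s: 3.25
tcp_pos: [0.4879, 0.1613, 0.1941]
tool_rot: [0.0, 0.121, 0.993, -0.0]
contact_force: [0.1, -1.0, 3.3]
finger_gap: 0.0483
grasp_force: 5.6
```

Call:
{"fn": "play_rows", "kwargs": {"plan": [[-0.1,0,0,0.02,0,0,0],[-0.1,0,0,0.03,0,0,0],[-0.1,0,0,0.04,0,0,0],[-0.1,0,0,0,0,0,0]]}}

```text
time_s: 3.75
tcp_pos: [0.4882, 0.1615, 0.2129]
tool_rot: [0.001, 0.121, 0.993, 0.0]
contact_force: [-0.2, 0.2, -0.6]
finger_gap: 0.047
grasp_force: 6.3
```

```bash
python3 - <<'E'
from h import *
f=vision.grab_frame('wrist');g=vision.grab_frame('side')
cv2.imwrite('pics/w3.png',np.hstack([cv2.resize(f[150:400,120:520],(400,250)),cv2.resize(g[120:220,220:370],(375,250),interpolation=cv2.INTER_CUBIC)]))
s=bot.get_state();print(s['tcp_pos'],s['contact_force'],s['finger_gap'],s['grasp_force'])
E
```

```text
[0.48772188 0.16140162 0.21200723] [-0.03657409  0.34128791 -0.69684356] 0.046735111490078064 6.25857375562191
```

View pics/w3.png

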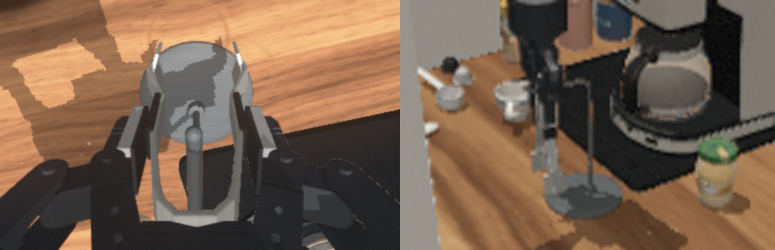

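Call:
{"fn": "play_rows", "kwargs": {"plan": [[-0.1,-0.07,0.017,0.01,0,0,0],[-0.1,-0.14,0.035,0,0,0,0],[-0.1,-0.14,0.035,0,0,0,0],[-0.1,-0.14,0.035,0,0,0,0],[-0.13,0,0,0.1,0,0,0],[-0.15,0,0,0.2,0,0,0],[-0.15,0,0,0.1,0,0,0],[-0.15,0,0,0,0,0,0]]}}

```text
time_s: 4.85
tcp_pos: [0.3898, 0.1861, 0.2952]
tool_rot: [0.002, 0.121, 0.993, 0.001]
contact_force: [-0.1, 0.4, -2.0]
finger_gap: 0.049
grasp_force: 5.7
```

Call:
{"fn": "play_rows", "kwargs": {"plan": [[-0.15,0.03,-0.12,0,0,0,0],[-0.15,0.06,-0.24,0,0,0,0],[-0.15,0.06,-0.28,0,0,0,0],[-0.15,0.07,-0.28,0,0,0,0],[-0.15,0.07,-0.28,0,0,0,0],[-0.15,0.07,-0.28,0,0,0,0],[-0.15,0.07,-0.28,0,0,0,0],[-0.15,0.06,-0.26,0,0,0,0],[-0.15,0.05,-0.235,0,0,0,0],[-0.15,0,0,0,0,0,0]]}}

```text
time_s: 6.1
tcp_pos: [0.4969, -0.2673, 0.2915]
tool_rot: [-0.001, 0.123, 0.992, 0.001]
contact_force: [-0.6, 0.7, -1.5]
finger_gap: 0.0492
grasp_force: 5.7
```

Call:
{"fn": "play_rows", "kwargs": {"plan": [[-0.15,0,0,0,0,0,0],[-0.15,0,0,0,0,0,0]]}}

```text
time_s: 6.35
tcp_pos: [0.4974, -0.2638, 0.2933]
tool_rot: [-0.0, 0.12, 0.993, 0.0]
contact_force: [-0.1, -0.9, -0.7]
finger_gap: 0.0489
grasp_force: 5.7
```

```bash
python3 - <<'E'
from h import *
i=cam('wrist');f=vision.grab_frame('wrist');np.savez('w4.npz',**i)
g=vision.grab_frame('side');cv2.imwrite('pics/s4.png',g)
h=cv2.cvtColor(f,cv2.COLOR_BGR2HSV)
cv2.imwrite('pics/w4.png',f)
s=bot.get_state();print(s['tcp_pos'],s['tool_rot'],s['contact_force'],s['finger_gap'])
print(proj(i,(.498,-.265,.034)))
E
```

```text
[ 0.49764361 -0.2640814   0.29381908] [-7.85415835e-05  1.20152245e-01  9.92755471e-01  8.37456110e-05] [0.5105486  0.83261324 0.01864104] 0.04922485571395923
(np.float64(313.5285392357214), np.float64(179.9906105668095))
```

View pics/w4.png

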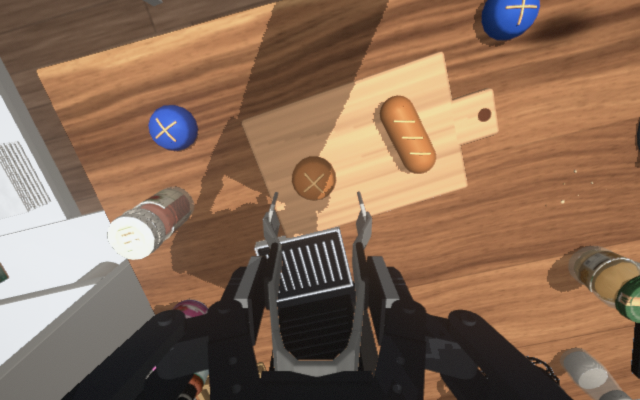

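```bash
python3 - <<'E'
from h import *
i=dict(np.load('w4.npz'));f=cv2.imread('pics/w4.png')
p=np.array([.4976,-.2641,.2938]);a=np.deg2rad(-13.8);ex=np.array([np.cos(a),np.sin(a),0]);ey=np.array([-np.sin(a),np.cos(a),0])
for x in(-.014,0,.014):
  for s in(1,-1): print(x,s,np.round(proj(i,p+ex*x+ey*s*.032+[0,0,-.1745]),1))
o=np.array([*onz(i,314,178,.034)[:2],0]);d=o-p;d[2]=0;print('roll',o,'in tool',ex@d,ey@d)
cv2.imwrite('pics/w4c.png',cv2.resize(f[140:380,230:410],None,fx=2.5,fy=2.5,interpolation=cv2.INTER_CUBIC))
E
```

```text
-0.014 1 [354.2 188.9]
-0.014 -1 [273.3 189. ]
0 1 [353.5 205.6]
0 -1 [274.  205.7]
0.014 1 [352.9 221.8]
0.014 -1 [274.8 221.9]
roll [ 0.4960178  -0.26399344  0.        ] in tool -0.0015619442341393269 -0.000273923859677315
```

View pics/w4c.png

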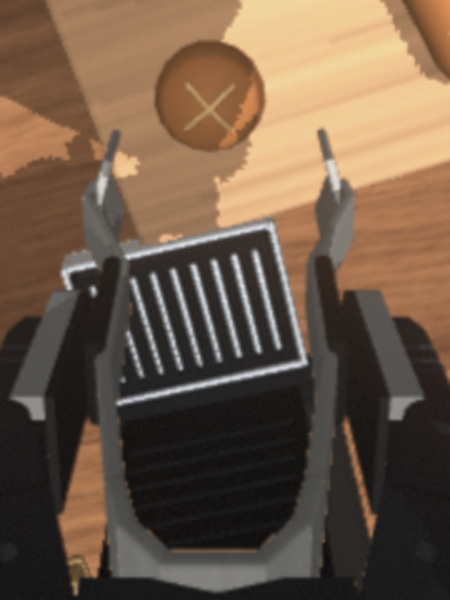

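Call:
{"fn": "play_rows", "kwargs": {"plan": [[-0.15,-0.018,-0.013,-0.1,0,0,0],[-0.15,0,0,-0.15,0,0,0],[-0.15,0,0,-0.07,0,0,0],[-0.15,0,0,0,0,0,0],[-0.15,0,0,0,0,0,0]]}}

```text
time_s: 7.08
tcp_pos: [0.4947, -0.2681, 0.2312]
tool_rot: [0.001, 0.121, 0.993, -0.001]
contact_force: [-0.8, -0.6, -1.0]
finger_gap: 0.0493
grasp_force: 5.7
```

```bash
python3 - <<'E'
from h import *
i=cam('wrist');f=vision.grab_frame('wrist');np.savez('w5.npz',**i)
g=vision.grab_frame('side');cv2.imwrite('pics/s5.png',g);cv2.imwrite('pics/w5f.png',f)
a=cv2.resize(f[120:320,230:410],None,fx=2.2,fy=2.2,interpolation=cv2.INTER_CUBIC)
b=cv2.resize(g[190:290,310:410],(440,440),interpolation=cv2.INTER_CUBIC)[:,:400]
cv2.imwrite('pics/w5.png',np.hstack([a,b]))
s=bot.get_state();print(s['tcp_pos'],s['contact_force'],s['finger_gap'],s['time_s'])
E
```

```text
[ 0.49470687 -0.26825627  0.23136513] [-0.41651072  0.07989175  0.50966802] 0.04879478486648022 7.175
```

View pics/w5.png

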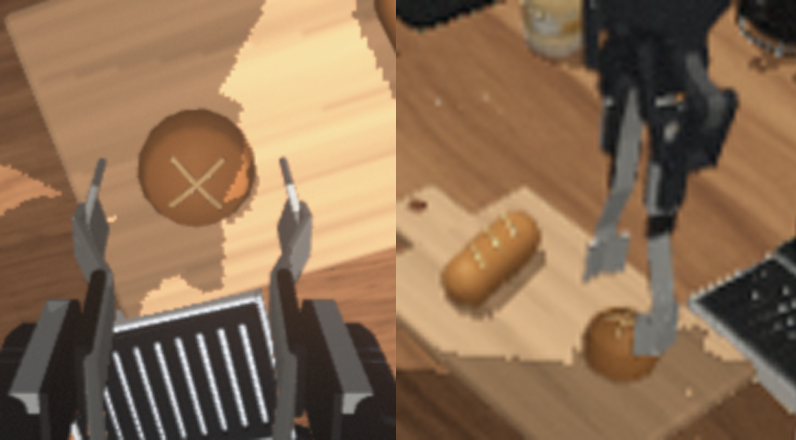

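```bash
python3 - <<'E'
from h import *
i=dict(np.load('w5.npz'))
p=np.array([.4947,-.2682,.2313]);a=np.deg2rad(-13.8);ex=np.array([np.cos(a),np.sin(a),0]);ey=np.array([-np.sin(a),np.cos(a),0])
r=onz(i,230+197.5/2.2,120+167/2.2,.034)-p;print('roll',ex@r,ey@r)
for u in(100,285):
  j=onz(i,230+u/2.2,120+159/2.2,p[2]-.1745)-p;print('jaw',ex@j+.014,ey@j)
E
```

```text
roll -0.00021268535602037296 0.0045756524560098275
jaw 0.0035629578348425235 -0.030925972195554787
jaw 0.0036393656796662177 0.03595928548194356
```

Call:
{"fn": "play_rows", "kwargs": {"plan": [[-0.15,-0.01,0.0125,-0.04,0,0,0],[-0.15,0,0,-0.08,0,0,0],[-0.15,0,0,-0.06,0,0,0],[-0.15,0,0,0,0,0,0],[-0.15,0,0,0,0,0,0]]}}

```text
time_s: 7.8
tcp_pos: [0.4922, -0.2655, 0.194]
tool_rot: [0.0, 0.121, 0.993, -0.0]
contact_force: [0.4, 0.2, -0.7]
finger_gap: 0.0491
grasp_force: 5.7
```

Call:
{"fn": "play_rows", "kwargs": {"plan": [[-0.1,0,0,0,0,0,0],[-0.06,0,0,0,0,0,0],[-0.03,0,0,0,0,0,0],[0,0,0,0,0,0,0],[0.05,0,0,0,0,0,0],[0.1,0,0,0,0,0,0],[0.1,0,0,0,0,0,0],[0.1,0,0,0,0,0,0]], "grip_force": 22}}

```text
time_s: 8.8
tcp_pos: [0.4922, -0.2654, 0.1941]
tool_rot: [0.0, 0.121, 0.993, -0.0]
contact_force: [-0.4, 0.0, 1.6]
finger_gap: 0.0432
grasp_force: 22.2
```

Call:
{"fn": "play_rows", "kwargs": {"plan": [[0.1,0,0,0.03,0,0,0],[0.1,0,0,0.07,0,0,0],[0.1,0,0,0.12,0,0,0],[0.1,0,0,0.15,0,0,0],[0.1,0,0,0.15,0,0,0],[0.1,0,0,0.1,0,0,0],[0.1,0,0,0.05,0,0,0],[0.1,0,0,0,0,0,0],[0.1,0,0,0,0,0,0],[0.1,0,0,0,0,0,0]]}}

```text
time_s: 10.05
tcp_pos: [0.4918, -0.2651, 0.3267]
tool_rot: [-0.001, 0.121, 0.993, 0.001]
contact_force: [-0.3, 0.1, -1.3]
finger_gap: 0.0434
grasp_force: 22.7
```

```bash
python3 - <<'E'
from h import *
f=vision.grab_frame('wrist');g=vision.grab_frame('side')
cv2.imwrite('pics/w6.png',np.hstack([f[100:400,170:470],cv2.resize(g[150:270,290:410],(400,400))[:300]]))
s=bot.get_state();print(s['tcp_pos'],s['contact_force'],s['finger_gap'],s['grasp_force'],s['time_s'])
E
```

```text
[ 0.49190677 -0.26517734  0.32712171] [ 0.67415128 -0.15409499 -1.33284578] 0.04294880113392785 22.651808573209564 10.15
```

View pics/w6.png

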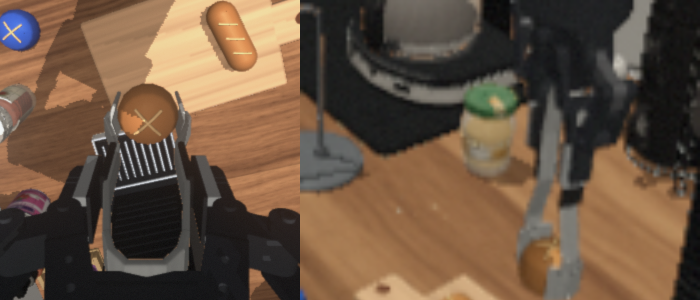

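The roll is pinched between the jaws and was lifted 133 mm, so its underside is at about 147 mm. The long roll is undisturbed.

```bash
python3 -c "
from rig import bot
print(bot.job_done())"
```

```text
the job is handed in; nothing more can be done
None
```

The job is handed in, with the tongs holding the round roll about 13 cm above the board; the hand-in gave no verdict, and the long roll looked unmoved in the last wrist-camera picture.

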